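# Pack the graded belt pulleys into the spares tray

## Robot

A 6-joint arm with a two-finger parallel gripper is mounted at the origin on a cart in front of the work surface, level with it; the furniture and walls round the work are solid. World frame = base frame: x ahead of the robot, y to its left, z up, the work surface at z = 0. Lengths are in m, angles in rad, forces in N, time in s.
With the tool pointing down it reaches from about 0.325 to 0.775 m from the base axis. Payload 5.5 kg.
Tool frame: the origin (TCP) lies at the very end of the fingers, on their centre line; the grasp point (between the pads) lies arm.pinch_z behind it (arm.pinch_z is the distance from the TCP to the grasp point, in m); z points along the fingers, y is the line along which they close (so a half turn about z gives the same grasp; the last joint's range is limited). The gripper opens to 85 mm and grips with 20 to 120 N. Pads are 22 mm wide; open, the fingers measure 114 mm over their backs; the gripper's body (76 mm by 85 mm) begins 54 mm behind the grasp point. The pads swing forward as they close: fully open they stand 13 mm farther back than shut.
Start: joints at [-1.275, 0.091, 1.231, -0, 1.82, -0.057], TCP at [0.207, -0.563, 0.231] pointing down, gripper open.
Joint ranges: [-2.87, 2.87], [-0.86, 2.18], [0.17, 2.46], [-1.51, 4.65], [0.06, 2.69], [-2.65, 2.65]. Speed limits (rad/s): [2.57, 2.57, 3.01, 3.14, 3.14, 3.14].

## Interface

Orientations are given as a 3x3 rotation matrix whose columns are the frame's x, y, z axes.
In Python, from station import sensors, imaging, workorder, arm gives the robot as it stands.
- The arm moves only by the shell command python3 -m crank 'ROWS' [OPENING] [FORCE]. ROWS is JSON, a list of rows, each an object of numbers: "x", "y", "z": the shift along the tool's x, y, z in m; "turn": the turn about the tool's z in rad. A call has 1 to 12 rows; each row shifts and turns the commanded pose from where the row before left it, along the tool's axes as they then stand; what a row does not reach is not made up. A row lasts 1/12 s, in which the tool goes at most 41.7 mm and 7.16 degrees, less where a joint would pass 70% of its speed; a pose out of reach is approached as far as the arm can. A call with a gripper value outside its range is refused whole. OPENING is the opening, from -1 (shut) to 1 (fully open), so that 0 is half open, set as the call begins (- or left out, the last holds). The fingers move at their own pace and stop on an object; FORCE is the grip in N (left out, the last holds). Time passes only in rows, so rows that do not move let the fingers close. It gives the time, the measured TCP pose, the force, the opening and the grip force at its end, in the units of the state.
- sensors.get_obs(): the state, without advancing time (a new reading comes with each control period).
- imaging.snapshot(name): name is "scene" or "side" or "wrist"; returns the picture (420x560x3 uint8, red, green, blue); there is no depth.
- imaging.camera_model(name): a dict with "fx", "fy", "cx", "cy" (pixels), "rvec" (rotation vector, rad) and "tvec" (3), from world to camera coordinates, as OpenCV has them; the wrist camera has in their place "tool_from_camera" (4x4, takes a point from camera to tool coordinates, whose origin is the TCP and whose axes are the flange's). Camera axes: x right, y down, z forward; pixel columns grow to the right and rows downward; lengths in m; the calibration is good to about 2 mm. A picture is of the moment at which its call begins: read the wrist's pose just before it. camera_model takes no time and is no camera call.
- workorder.finish_job(): hands the job in; it is judged then, once.
The state is a dict: "clock": time; "joint_positions": joint angles; "joint_velocities": joint speeds; "effort": joint torques, N m; "eef_pos": TCP position; "tcp_rot": TCP orientation; "force": force on the tool from outside, world axes, zero at the start; "ft_torque": the same for the moment, N m; "width": opening from 0.0 (shut) to 1.0 (fully open); "gripper_force": force on a finger pad.
Only numpy, scipy, OpenCV 4.12 (cv2) and the standard library are available. Lean on these libraries where they do the work, as an engineer would, in place of code of your own. Each camera call takes 0.05 s, during which the arm holds its last target. There are 200 camera calls.

## Task

Put the five hat-shaped belt pulleys away in the long steel tray, in one row by size with the smallest at the end with the hanging tab and the largest at the other end, each standing flat on the tray floor and the same way up as it lies now. The tray is too short for them rim beside rim: they only fit because hub-up and hub-down pulleys alternate, the raised rims of the hub-down ones reaching over the rims of the hub-up ones beside them. Leave the other things on the bench where they are.

Things in the scene. Friction and masses are not known exactly. Their poses are not given: they have to be found in the camera images.
- pulley_36: loose dark blackened-steel toothed-belt pulley shaped like a hat: a toothed rim 36 mm across and 11 mm high with a plain hub 20 mm across and 15 mm high on one side, 26 mm high in all. It lies rim down with the hub pointing up with a bright turned end face (rim from 0 to 11 mm, hub from 11 to 26 mm above its underside). Origin: centre of its underside as it lies; z up; round, so its x and y mean nothing.
- pulley_42: loose dark blackened-steel toothed-belt pulley shaped like a hat: a toothed rim 42 mm across and 11 mm high with a plain hub 20 mm across and 15 mm high on one side, 26 mm high in all. It stands on its hub, hub down, rim on top like a mushroom (hub from 0 to 15 mm, rim from 15 to 26 mm above its underside). Origin: centre of its underside as it lies; z up; round, so its x and y mean nothing.
- pulley_48: loose dark blackened-steel toothed-belt pulley shaped like a hat: a toothed rim 48 mm across and 11 mm high with a plain hub 22 mm across and 15 mm high on one side, 26 mm high in all. It lies rim down with the hub pointing up with a bright turned end face (rim from 0 to 11 mm, hub from 11 to 26 mm above its underside). Origin: centre of its underside as it lies; z up; round, so its x and y mean nothing.
- pulley_54: loose dark blackened-steel toothed-belt pulley shaped like a hat: a toothed rim 54 mm across and 11 mm high with a plain hub 22 mm across and 15 mm high on one side, 26 mm high in all. It stands on its hub, hub down, rim on top like a mushroom (hub from 0 to 15 mm, rim from 15 to 26 mm above its underside). Origin: centre of its underside as it lies; z up; round, so its x and y mean nothing.
- pulley_60: loose dark blackened-steel toothed-belt pulley shaped like a hat: a toothed rim 60 mm across and 11 mm high with a plain hub 24 mm across and 15 mm high on one side, 26 mm high in all. It lies rim down with the hub pointing up with a bright turned end face (rim from 0 to 11 mm, hub from 11 to 26 mm above its underside). Origin: centre of its underside as it lies; z up; round, so its x and y mean nothing.
- spares_tray: fixed low grey steel tray, an open channel inside 228 mm long (along its y) and 68 mm wide (along its x), outside 233 x 73 mm; floor 2.5 mm above the bench, walls 2.5 mm thick and 10.5 mm high above the bench. A flat tab with a hanging hole, 34 mm wide and 24 mm long, sticks out at its +y end. Origin: centre of its underside; z up. Row with even gaps of 7 mm: pulley centres on the centre line at y = +92, +54, +13, -32, -80 mm, smallest (36) to largest (60).
- hard_drive: bystander: loose grey hard drive, 147 x 102 x 29 mm, lying flat on the bench with its long side roughly across the robot's view (world y). Origin: centre of its underside; its x runs along its 147 mm side
- tape_black: bystander: loose black roll of tape, 60 mm across, 18 mm high, lying flat. Origin: centre of its underside
Things that resemble listed ones, but are neither listed nor needed, are in the scene too. What is shaped like the pulley_54 but blue or green is not meant.

How it is judged:
At the end, for the whole second after the job is handed in: All five pulleys rest in the tray in one row, from the tab end: 36 (hub up), 42 (hub down), 48 (hub up), 54 (hub down), 60 mm (hub up), anywhere along it that this order leaves, underside within 3 mm of the floor, tilt under 0.08 rad, centre within 18 mm of the centre line; released (y of pulley_36 in the frame of spares_tray between 0.058 and 0.098 m and x of pulley_36 in the frame of spares_tray between -0.018 and 0.018 m and z of pulley_36 in the frame of spares_tray between 0 and 0.0055 m and angle between each of pulley_36, pulley_42, pulley_48, pulley_54, pulley_60's own z axis and vertical below 0.08 rad and linear speed of each of pulley_36, pulley_42, pulley_48, pulley_54, pulley_60 below 0.01 m/s and angular speed of each of pulley_36, pulley_42, pulley_48, pulley_54, pulley_60 below 0.1 rad/s and y of pulley_42 in the frame of spares_tray between 0.027 and 0.067 m and x of pulley_42 in the frame of spares_tray between -0.018 and 0.018 m and z of pulley_42 in the frame of spares_tray between 0 and 0.0055 m and y of pulley_48 in the frame of spares_tray between -0.007 and 0.033 m and x of pulley_48 in the frame of spares_tray between -0.018 and 0.018 m and z of pulley_48 in the frame of spares_tray between 0 and 0.0055 m and y of pulley_54 in the frame of spares_tray between -0.045 and -0.005 m and x of pulley_54 in the frame of spares_tray between -0.018 and 0.018 m and z of pulley_54 in the frame of spares_tray between 0 and 0.0055 m and y of pulley_60 in the frame of spares_tray between -0.086 and -0.046 m and x of pulley_60 in the frame of spares_tray between -0.018 and 0.018 m and z of pulley_60 in the frame of spares_tray between 0 and 0.0055 m); the robot touches nothing.
It fails at once if the hard drive is shoved more than 2 cm (distance of hard_drive from where it was at the start of the episode above 0.02 m).
It fails at once if the roll of tape is shoved more than 2 cm (distance of tape_black from where it was at the start of the episode above 0.02 m).
It also fails if it takes over 104 s, if anything falls off the work surface, if the arm or the gripper's body presses on something with over 40 N, if the wrist force passes 120 N, or if a joint passes its speed limit or range.

## Working session

There is one attempt and no reset: what is moved stays moved. The work goes in short steps, Python scripts to look and compute and a shell command to move; the robot and the scene stay as the last step left them, time stands still between calls to the robot, and variables do not carry over. Pictures are saved under pics/ and viewed, at most 14 in all, crops included, and the job is handed in when it is done.

```bash
mkdir -p pics; ls; python3 - <<'E'
from station import sensors, imaging, arm
import cv2
print(arm.pinch_z, [a for a in dir(arm) if a[0]!='_'])
o=sensors.get_obs(); print(o['clock'],o['eef_pos'],o['tcp_rot'],o['width'])
for n in ("scene","side"):
    im=imaging.snapshot(n); cv2.imwrite(f'pics/{n}0.png',im[:,:,::-1]); print(imaging.camera_model(n))
print(imaging.camera_model('wrist'))
E
```

```text
pics
0.0187 ['Unreachable', 'pinch_z']
0.0 [ 0.20725651 -0.56275612  0.23012316] [[ 9.38392454e-01  3.45570979e-01 -5.48728190e-04]
 [ 3.45571383e-01 -9.38390507e-01  1.91726056e-03]
 [ 1.47628282e-04 -1.98876760e-03 -9.99998012e-01]] 0.9974170422540657
{'fx': 393.694412746349, 'fy': 393.694412746349, 'cx': 282.83049825714835, 'cy': 208.0192816698512, 'rvec': array([ 0.61967892, -2.6079767 ,  1.23930169]), 'tvec': array([0.47716447, 0.2335827 , 0.62099225])}
{'fx': 461.7174976311987, 'fy': 461.7174976311987, 'cx': 277.74448059516476, 'cy': 207.70781178402547, 'rvec': array([ 2.3272497 , -0.38079652,  0.17915729]), 'tvec': array([-0.56453382,  0.12716766,  1.0236316 ])}
{'fx': 330.46991363245, 'fy': 330.46991363245, 'cx': 284.42686120865176, 'cy': 209.64857285939962, 'tool_from_camera': array([[ 4.62035778e-04, -9.54322174e-01, -2.98779139e-01,
         7.65095971e-02],
       [ 9.99999893e-01,  4.34139823e-04,  1.59738291e-04,
         6.52211301e-04],
       [-2.27298703e-05, -2.98779181e-01,  9.54322273e-01,
        -1.41451221e-01],
       [ 0.00000000e+00,  0.00000000e+00,  0.00000000e+00,
         1.00000000e+00]])}
```

View pics/scene0.png

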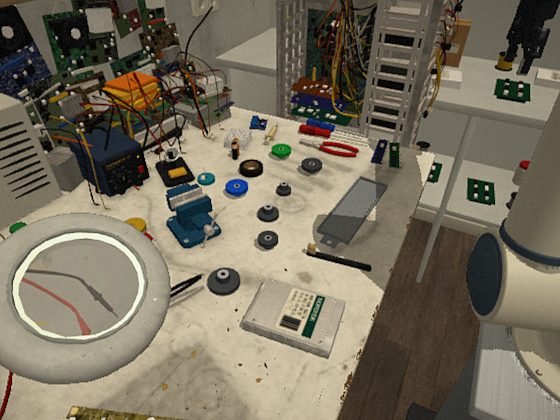

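View pics/side0.png

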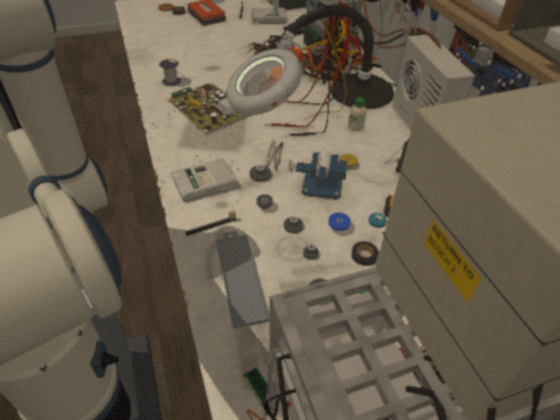

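The scene shows dark pulleys at (283,188), (268,213), (268,240), (311,165) and (224,281). Blue (236,187) and green (281,151) are decoys, the tape is at (251,169), and the tray runs from (375,182) to (335,240). I'll check the choice in a close crop.

```bash
python3 - <<'E'
import cv2
im=cv2.imread('pics/scene0.png'); cv2.imwrite('pics/c1.png',cv2.resize(im[135:305,195:405],None,fx=3.5,fy=3.5,interpolation=cv2.INTER_CUBIC))
E
```

```text
(no output)
```

View pics/c1.png

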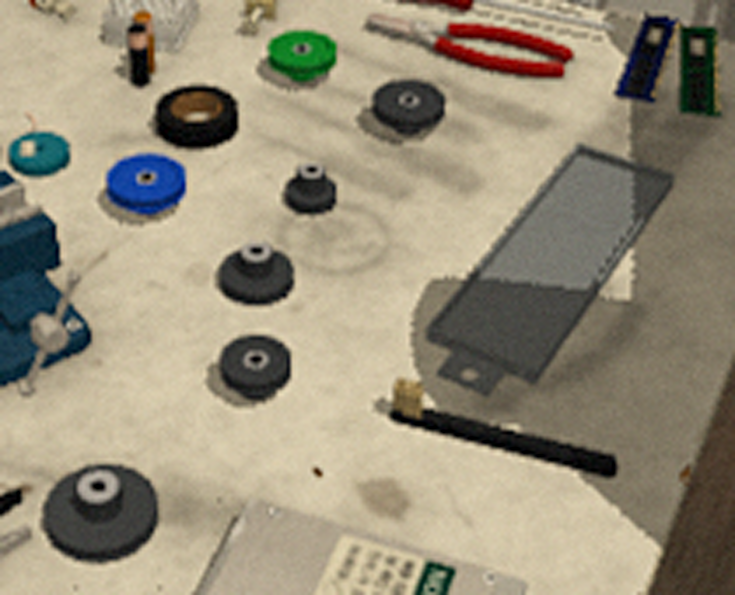

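```bash
cat > h.py <<'E'
import numpy as np, cv2
from station import sensors, imaging
def ray(n,u,v,z,pose=None):
    m=imaging.camera_model(n)
    d=np.array([(u-m['cx'])/m['fx'],(v-m['cy'])/m['fy'],1])
    if n=='wrist':
        p,R=pose; T=m['tool_from_camera']; d=R@T[:3,:3]@d; c=p+R@T[:3,3]
    else:
        R=cv2.Rodrigues(m['rvec'])[0]; c=-R.T@m['tvec']; d=R.T@d
    return (c+d*(z-c[2])/d[2]).round(4)
E
python3 - <<'E'
from h import *
P=dict(p36=(311,172,.026),p48=(257,251,.026),p60=(99,486,.026),p42=(255,358,.026),p54=(408,100,.026),blue=(147,178,.026),tape=(197,103,.018),
 tfl=(581,147,.0105),tfr=(672,180,.0105),tnl=(430,335,.0105),tnr=(532,378,.0105),hole=(469,375,.002),hd=(250,505,.029),pen=(610,460,.005),pen2=(400,385,.02))
for k,(u,v,z) in P.items(): print(k,ray('scene',195+(u+.5)/3.5-.5,135+(v+.5)/3.5-.5,z))
E
```

```text
p36 [ 0.6141 -0.1655  0.026 ]
p48 [ 0.6066 -0.0744  0.026 ]
p60 [0.5883 0.1328 0.026 ]
p42 [0.5618 0.0117 0.026 ]
p54 [ 0.5912 -0.2775  0.026 ]
blue [ 0.7086 -0.1092  0.026 ]
tape [ 0.7314 -0.2145  0.018 ]
tfl [ 0.466  -0.3     0.0105]
tfr [ 0.3976 -0.2904  0.0105]
tnl [ 0.4857 -0.0679  0.0105]
tnr [ 0.4188 -0.0608  0.0105]
hole [ 0.4549 -0.055   0.002 ]
hd [0.5114 0.1109 0.029 ]
pen [ 0.3604 -0.0247  0.005 ]
pen2 [ 0.4814 -0.0116  0.02  ]
```

Crop: 36 hub-up at (310,190), 48 hub-up (256,272), 42 hub-down (255,365), 54 hub-down, dark (408,105), and 60 hub-up (100,510). The tray tab is at (470,372), the world +y end. Next I'll move above for a wrist look.

```bash
cat >> h.py <<'E'
def to(x,y,z,yaw=None):
    """tool-frame shift (after turn) and turn to reach world pose with tool x at yaw (deg)"""
    o=sensors.get_obs(); R=o['tcp_rot']; p=o['eef_pos']; a=np.degrees(np.arctan2(R[1,0],R[0,0]))
    yaw=a if yaw is None else yaw
    t=np.radians(a-yaw); Rz=cv2.Rodrigues(np.array([0,0,t]))[0]; R2=R@Rz
    d=np.array([x,y,z])-p
    print('t%.2f'%o['clock'],'pos',p.round(4),'yaw %.2f turn %.4f'%(a,t),'before',(R.T@d).round(4),'after',(R2.T@d).round(4),'w %.3f'%o['width'])
E
R='{"x":0.032,"y":-0.0264,"z":-0.002}'; python3 -m crank '[{"x":0.032,"y":-0.0264,"z":-0.002},{"x":0.032,"y":-0.0264,"z":-0.002},{"x":0.032,"y":-0.0264,"z":-0.002},{"x":0.032,"y":-0.0264,"z":-0.002},{"x":0.032,"y":-0.0264,"z":-0.002},{"x":0.032,"y":-0.0264,"z":-0.002},{"x":0.032,"y":-0.0264,"z":-0.002},{"x":0.032,"y":-0.0264,"z":-0.002},{"x":0.032,"y":-0.0264,"z":-0.002},{"x":0.032,"y":-0.0264,"z":-0.002},{"x":0.032,"y":-0.0264,"z":-0.002},{"x":0.032,"y":-0.0264,"z":-0.002}]'
python3 -c "
from h import *;to(.52,-.025,.27,85)"
```

```text
t0.10 pos [ 0.2072 -0.5628  0.2303] yaw 20.21 turn -1.1307 before [ 0.4793 -0.3967 -0.039 ] after [ 0.5631  0.2647 -0.039 ] w 1.001schema error: expected keys x, y, z, turn
```

```bash
python3 -m crank '[{"x":0.032,"y":-0.0264,"z":-0.003,"turn":0},{"x":0.032,"y":-0.0264,"z":-0.003,"turn":0},{"x":0.032,"y":-0.0264,"z":-0.003,"turn":0},{"x":0.032,"y":-0.0264,"z":-0.003,"turn":0},{"x":0.032,"y":-0.0264,"z":-0.003,"turn":0},{"x":0.032,"y":-0.0264,"z":-0.003,"turn":0},{"x":0.032,"y":-0.0264,"z":-0.003,"turn":0},{"x":0.032,"y":-0.0264,"z":-0.003,"turn":0},{"x":0.032,"y":-0.0264,"z":-0.003,"turn":0},{"x":0.032,"y":-0.0264,"z":-0.003,"turn":0},{"x":0.032,"y":-0.0264,"z":-0.003,"turn":0},{"x":0.032,"y":-0.0264,"z":-0.003,"turn":0}]'
python3 -c "
from h import *;to(.52,-.025,.27,85)"
```

```text
clock: 1.1
eef_pos: [0.4586, -0.1311, 0.2672]
tcp_rot: [[0.938, 0.345, -0.0], [0.345, -0.938, 0.0], [-0.0, -0.0, -1.0]]
force: [1.7, -0.1, -0.2]
width: 1.002
gripper_force: 0.0
t1.10 pos [ 0.4586 -0.1311  0.2672] yaw 20.21 turn -1.1308 before [ 0.0942 -0.0783 -0.0028] after [ 0.111   0.0519 -0.0028] w 1.002
```

```bash
python3 -m crank '[{"x":0.03,"y":-0.025,"z":0,"turn":0},{"x":0.03,"y":-0.025,"z":0,"turn":0},{"x":0.03,"y":-0.025,"z":0,"turn":0},{"x":0,"y":0,"z":0,"turn":-0.124},{"x":0,"y":0,"z":0,"turn":-0.124},{"x":0,"y":0,"z":0,"turn":-0.124},{"x":0,"y":0,"z":0,"turn":-0.124},{"x":0,"y":0,"z":0,"turn":-0.124},{"x":0,"y":0,"z":0,"turn":-0.124},{"x":0,"y":0,"z":0,"turn":-0.124},{"x":0,"y":0,"z":0,"turn":-0.124},{"x":0,"y":0,"z":0,"turn":-0.124}]'
python3 -m crank '[{"x":0,"y":0,"z":0,"turn":0},{"x":0,"y":0,"z":0,"turn":0}]'
cat >> h.py <<'E'
def look(name):
    o=sensors.get_obs(); im=imaging.snapshot('wrist'); cv2.imwrite('pics/%s.png'%name,im[:,:,::-1]); np.savez('pics/%s.npz'%name,p=o['eef_pos'],R=o['tcp_rot'])
    return o
def wr(name,u,v,z):
    f=np.load('pics/%s.npz'%name); return ray('wrist',u,v,z,(f['p'],f['R']))
E
python3 -c "
from h import *;look('w1');to(.52,-.025,.27,85)
im=cv2.imread('pics/w1.png');cv2.imwrite('pics/w1b.png',cv2.resize(im,(800,600),interpolation=cv2.INTER_CUBIC))"
```

```text
clock: 2.1
eef_pos: [0.5166, -0.0316, 0.2667]
tcp_rot: [[0.096, 0.995, -0.001], [0.995, -0.096, 0.0], [0.0, -0.001, -1.0]]
force: [-0.2, 0.5, 0.3]
width: 0.995
gripper_force: 0.0
clock: 2.27
eef_pos: [0.5166, -0.0316, 0.2669]
tcp_rot: [[0.106, 0.994, -0.001], [0.994, -0.106, 0.0], [-0.0, -0.001, -1.0]]
force: [-0.6, -0.1, -0.1]
width: 0.994
gripper_force: 0.0
t2.32 pos [ 0.5167 -0.0316  0.2669] yaw 83.93 turn -0.0187 before [ 0.0069  0.0026 -0.0031] after [ 0.0069  0.0027 -0.0031] w 0.997
```

View pics/w1b.png

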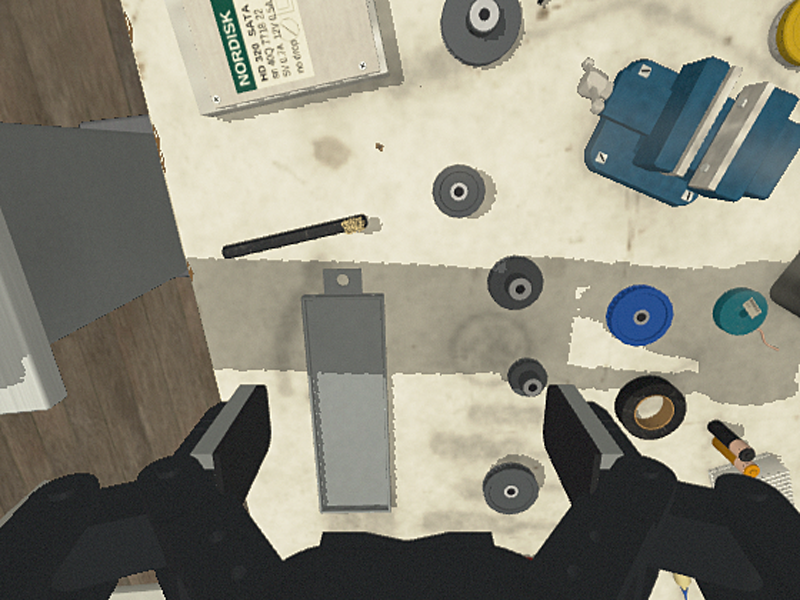

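The wrist view shows everything. In the 800 px picture the bores are 60 at (484,15), 42 (459,191), 48 (520,288), 36 (532,387) and 54 (511,491). The tray corners are (302,295), (384,293), (319,511) and (391,510).

```bash
python3 - <<'E'
from h import *
P=dict(p36=(532,387,.026),p48=(520,288,.026),p60=(484,15,.026),p42=(459,191,.026),p54=(511,491,.026),
 TL=(302,295,.0105),TR=(384,293,.0105),BL=(319,511,.0105),BR=(391,510,.0105),hole=(342,281,.002))
W={k:wr('w1',(u+.5)*.7-.5,(v+.5)*.7-.5,z) for k,(u,v,z) in P.items()}
for k in W: print(k,W[k])
t=(W['TL']+W['TR'])/2;b=(W['BL']+W['BR'])/2;c=(t+b)/2;d=(t-b)[:2]
print(np.linalg.norm(d),'yaw',np.degrees(np.arctan2(d[1],d[0])),c)
d/=np.linalg.norm(d)
for n,y in zip((36,42,48,54,60),(.092,.054,.013,-.032,-.080)): print(n,(c[:2]+d*y).round(4))
E
```

```text
p36 [ 0.6161 -0.1691  0.026 ]
p48 [ 0.6084 -0.075   0.026 ]
p60 [0.5897 0.1307 0.026 ]
p42 [0.5631 0.01   0.026 ]
p54 [ 0.5928 -0.2797  0.026 ]
TL [ 0.4207 -0.0661  0.0105]
TR [ 0.4928 -0.0719  0.0105]
BL [ 0.3985 -0.2968  0.0105]
BR [ 0.4722 -0.3033  0.0105]
hole [ 0.4562 -0.0594  0.002 ]
0.23203892453638036 yaw 84.7083251836221 [ 0.44605  -0.184525  0.0105  ]
36 [ 0.4545 -0.0929]
42 [ 0.451  -0.1308]
48 [ 0.4472 -0.1716]
54 [ 0.4431 -0.2164]
60 [ 0.4387 -0.2642]
```

```bash
python3 - <<'E'
from h import *
for z in (.1,.2,.3,.4,.5): print(z,ray('scene',92,290,z),ray('side',265,80,z), ray('scene',165,265,z),ray('side',300,70,z))
to(.5897,.1307,.06,84.7)
E
```

```text
0.1 [0.703  0.3002 0.1   ] [0.7049 0.4397 0.1   ] [0.6388 0.2114 0.1   ] [0.8299 0.466  0.1   ]
0.2 [0.6136 0.3455 0.2   ] [0.6507 0.2696 0.2   ] [0.5631 0.2756 0.2   ] [0.7583 0.2923 0.2   ]
0.3 [0.5243 0.3908 0.3   ] [0.5965 0.0996 0.3   ] [0.4875 0.3398 0.3   ] [0.6868 0.1186 0.3   ]
0.4 [0.435  0.4361 0.4   ] [ 0.5423 -0.0705  0.4   ] [0.4118 0.404  0.4   ] [ 0.6152 -0.0551  0.4   ]
0.5 [0.3456 0.4814 0.5   ] [ 0.4882 -0.2405  0.5   ] [0.3361 0.4682 0.5   ] [ 0.5436 -0.2289  0.5   ]
t2.32 pos [ 0.5167 -0.0316  0.2669] yaw 83.93 turn -0.0135 before [0.1691 0.0556 0.2069] after [0.1683 0.0579 0.2069] w 0.997
```

```bash
python3 -m crank '[{"x":0.0338,"y":0.0111,"z":0,"turn":0},{"x":0.0338,"y":0.0111,"z":0,"turn":0},{"x":0.0338,"y":0.0111,"z":0,"turn":0},{"x":0.0338,"y":0.0111,"z":0,"turn":0},{"x":0.0338,"y":0.0111,"z":0,"turn":0},{"x":0,"y":0,"z":0.012,"turn":-0.124},{"x":0,"y":0,"z":0.012,"turn":-0.124},{"x":0,"y":0,"z":0.012,"turn":-0.124},{"x":0,"y":0,"z":0.012,"turn":-0.124},{"x":0,"y":0,"z":0.012,"turn":-0.124},{"x":0,"y":0,"z":0.012,"turn":-0.124},{"x":0,"y":0,"z":0.012,"turn":-0.124}]' 0 30
python3 -m crank '[{"x":0,"y":0,"z":0.02,"turn":-0.124},{"x":0,"y":0,"z":0.02,"turn":-0.124},{"x":0,"y":0,"z":0.02,"turn":0},{"x":0,"y":0,"z":0,"turn":0}]'
python3 -c "
from h import *;to(.5897,.1307,.0135)"
```

```text
clock: 3.32
eef_pos: [0.5891, 0.1309, 0.1824]
tcp_rot: [[-0.695, 0.719, -0.0], [0.719, 0.695, -0.0], [0.0, -0.0, -1.0]]
force: [0.8, -0.5, -0.1]
width: 0.502
gripper_force: 0.0
clock: 3.65
eef_pos: [0.5869, 0.1305, 0.1178]
tcp_rot: [[-0.847, 0.531, -0.008], [0.531, 0.847, -0.001], [0.006, -0.005, -1.0]]
force: [-1.0, -0.9, -0.7]
width: 0.502
gripper_force: 0.0
t3.65 pos [0.5869 0.1305 0.1178] yaw 147.93 turn 0.0000 before [-0.003   0.0023  0.1042] after [-0.003   0.0023  0.1042] w 0.502
```

```bash
python3 -c "
from h import *;look('w2');to(.5897,.1307,.0135)"
```

```text
t3.70 pos [0.5876 0.1306 0.1203] yaw 147.92 turn 0.0000 before [-0.0022  0.0016  0.1068] after [-0.0022  0.0016  0.1068] w 0.501
```

View pics/w2.png

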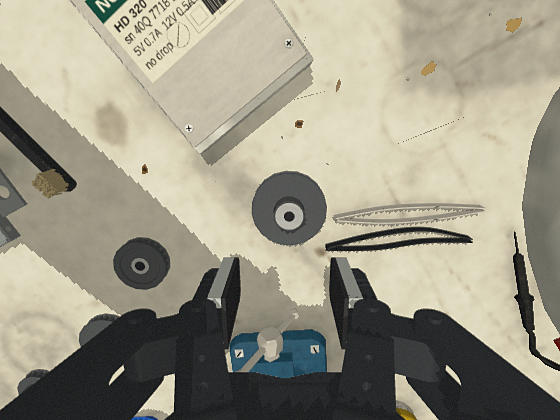

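```bash
python3 -c "
from h import *;p=wr('w2',289,216,.026);print(p);to(p[0],p[1],.0135)"
```

```text
[0.5896 0.1319 0.026 ]
t3.70 pos [0.5876 0.1306 0.1203] yaw 147.92 turn 0.0000 before [-0.0014  0.0025  0.1068] after [-0.0014  0.0025  0.1068] w 0.501
```

```bash
python3 -m crank '[{"x":0,"y":0.001,"z":0.035,"turn":0},{"x":0,"y":0,"z":0.035,"turn":0},{"x":0,"y":0,"z":0.025,"turn":0},{"x":0,"y":0,"z":0.012,"turn":0},{"x":0,"y":0,"z":0,"turn":0},{"x":0,"y":0,"z":0,"turn":0}]'
python3 -m crank '[{"x":0,"y":0,"z":0,"turn":0},{"x":0,"y":0,"z":0,"turn":0},{"x":0,"y":0,"z":0,"turn":0},{"x":0,"y":0,"z":0,"turn":0},{"x":0,"y":0,"z":0,"turn":0},{"x":0,"y":0,"z":0,"turn":0}]' -1 40
```

```text
clock: 4.2
eef_pos: [0.5904, 0.1318, 0.0178]
tcp_rot: [[-0.848, 0.529, 0.001], [0.529, 0.848, 0.0], [-0.001, 0.001, -1.0]]
force: [1.0, 0.0, 0.8]
width: 0.497
gripper_force: 0.0
clock: 4.7
eef_pos: [0.5916, 0.132, 0.0198]
tcp_rot: [[-0.849, 0.529, 0.006], [0.529, 0.849, 0.001], [-0.004, 0.004, -1.0]]
force: [-0.2, -0.6, 5.6]
width: 0.245
gripper_force: 38.9
```

```bash
python3 -m crank '[{"x":0,"y":0,"z":-0.02,"turn":0},{"x":0,"y":0,"z":-0.03,"turn":0},{"x":0,"y":0,"z":-0.03,"turn":0.1227},{"x":0,"y":0,"z":0,"turn":0.1227},{"x":0,"y":0,"z":0,"turn":0.1227},{"x":0,"y":0,"z":0,"turn":0.1227},{"x":0,"y":0,"z":0,"turn":0.1227},{"x":0,"y":0,"z":0,"turn":0.1227},{"x":0,"y":0,"z":0,"turn":0.1227},{"x":0,"y":0,"z":0,"turn":0.1227},{"x":0,"y":0,"z":0,"turn":0.1227},{"x":0,"y":0,"z":0,"turn":0}]'
python3 -c "
from h import *;to(.4387,-.2642,.0215,84.7)"
```

```text
clock: 5.7
eef_pos: [0.5899, 0.1317, 0.0972]
tcp_rot: [[0.095, 0.996, 0.001], [0.996, -0.095, 0.0], [0.0, 0.001, -1.0]]
force: [0.1, -0.1, -1.0]
width: 0.244
gripper_force: 39.3
t5.70 pos [0.5899 0.1317 0.0972] yaw 84.57 turn -0.0024 before [-0.4085 -0.1131  0.0754] after [-0.4082 -0.1141  0.0754] w 0.244
```

```bash
python3 -m crank '[{"x":-0.037,"y":-0.0103,"z":0,"turn":0},{"x":-0.037,"y":-0.0103,"z":0,"turn":0},{"x":-0.037,"y":-0.0103,"z":0,"turn":0},{"x":-0.037,"y":-0.0103,"z":0,"turn":0},{"x":-0.037,"y":-0.0103,"z":0,"turn":0},{"x":-0.037,"y":-0.0103,"z":0,"turn":0},{"x":-0.037,"y":-0.0103,"z":0,"turn":0},{"x":-0.037,"y":-0.0103,"z":0,"turn":0},{"x":-0.037,"y":-0.0103,"z":0,"turn":0},{"x":-0.037,"y":-0.0103,"z":0,"turn":0},{"x":-0.037,"y":-0.0103,"z":0,"turn":0},{"x":0,"y":0,"z":0,"turn":0}]'
python3 -m crank '[{"x":0,"y":0,"z":0.02,"turn":0},{"x":0,"y":0,"z":0.01,"turn":0},{"x":0,"y":0,"z":0,"turn":0}]'
python3 -c "
from h import *;look('w3');to(.4387,-.2642,.0215,84.7)"
```

```text
clock: 6.7
eef_pos: [0.4376, -0.2693, 0.097]
tcp_rot: [[0.093, 0.996, -0.0], [0.996, -0.093, -0.004], [-0.004, -0.0, -1.0]]
force: [-1.1, 0.8, -1.3]
width: 0.244
gripper_force: 39.4
clock: 6.95
eef_pos: [0.4388, -0.2624, 0.0635]
tcp_rot: [[0.088, 0.996, -0.004], [0.996, -0.088, 0.003], [0.002, -0.004, -1.0]]
force: [-0.3, -0.7, -1.6]
width: 0.248
gripper_force: 39.4
t7.00 pos [ 0.4394 -0.2624  0.0648] yaw 84.95 turn 0.0044 before [-0.0019 -0.0004  0.0433] after [-0.0019 -0.0004  0.0433] w 0.242
```

View pics/w3.png

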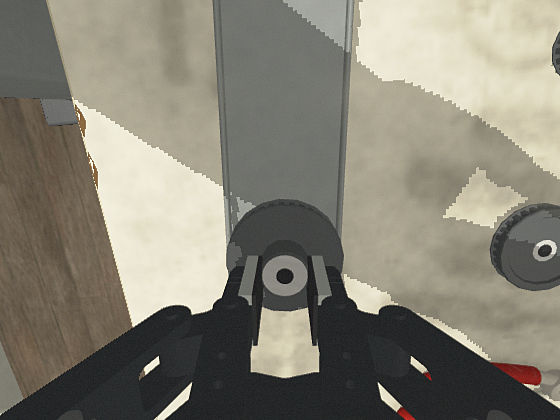

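```bash
python3 -c "
from h import *;print(wr('w3',285,277,.0715));
W=[wr('w3',u,v,.0105) for u,v in ((216,30),(227,210),(351,60),(343,200))];print(*W)"
```

```text
[ 0.4397 -0.2603  0.0715]
[ 0.413  -0.1453  0.0105] [ 0.405  -0.2445  0.0105] [ 0.4836 -0.1661  0.0105] [ 0.4765 -0.2443  0.0105]
```

```bash
python3 -m crank '[{"x":-0.002,"y":0,"z":0.02,"turn":0},{"x":0,"y":0,"z":0.015,"turn":0},{"x":0,"y":0,"z":0.006,"turn":0},{"x":0,"y":0,"z":0.002,"turn":0},{"x":0,"y":0,"z":0,"turn":0},{"x":0,"y":0,"z":0,"turn":0}]'
```

```text
clock: 7.5
eef_pos: [0.4407, -0.2655, 0.0245]
tcp_rot: [[0.089, 0.996, 0.001], [0.996, -0.089, -0.001], [-0.001, 0.001, -1.0]]
force: [0.4, 0.3, -1.2]
width: 0.246
gripper_force: 39.4
```

```bash
python3 -m crank '[{"x":0,"y":0,"z":0.002,"turn":0},{"x":0,"y":0,"z":0,"turn":0},{"x":0,"y":0,"z":0,"turn":0}]'
```

```text
clock: 7.75
eef_pos: [0.4407, -0.2657, 0.0223]
tcp_rot: [[0.09, 0.996, 0.002], [0.996, -0.09, -0.001], [-0.001, 0.002, -1.0]]
force: [0.9, 0.3, 1.3]
width: 0.248
gripper_force: 39.6
```

```bash
python3 -m crank '[{"x":0,"y":0,"z":0,"turn":0},{"x":0,"y":0,"z":0,"turn":0},{"x":0,"y":0,"z":0,"turn":0},{"x":0,"y":0,"z":-0.015,"turn":0},{"x":0,"y":0,"z":-0.03,"turn":0},{"x":0,"y":0,"z":-0.03,"turn":0},{"x":0,"y":0,"z":-0.01,"turn":0}]' 0
python3 -c "
from h import *;to(.6161,-.1691,.055,84.7)"
```

```text
clock: 8.33
eef_pos: [0.4414, -0.2665, 0.1112]
tcp_rot: [[0.09, 0.996, 0.005], [0.996, -0.09, -0.004], [-0.003, 0.006, -1.0]]
force: [0.4, 0.1, 2.0]
width: 0.498
gripper_force: 0.0
t8.33 pos [ 0.4414 -0.2665  0.1112] yaw 84.82 turn 0.0021 before [0.1129 0.1649 0.0568] after [0.1133 0.1646 0.0568] w 0.498
```

```bash
python3 -m crank '[{"x":0.0226,"y":0.033,"z":0.008,"turn":0},{"x":0.0226,"y":0.033,"z":0.008,"turn":0},{"x":0.0226,"y":0.033,"z":0.008,"turn":0},{"x":0.0226,"y":0.033,"z":0.008,"turn":0},{"x":0.0226,"y":0.033,"z":0.008,"turn":0},{"x":0,"y":0,"z":0,"turn":0},{"x":0,"y":0,"z":0,"turn":0},{"x":0,"y":0,"z":0,"turn":0}]'
python3 -c "
from h import *;to(.6161,-.1691,.0215,84.7)"
```

```text
clock: 9.0
eef_pos: [0.6141, -0.1678, 0.0655]
tcp_rot: [[0.09, 0.996, -0.002], [0.996, -0.09, -0.0], [-0.0, -0.002, -1.0]]
force: [-0.6, 0.0, -0.1]
width: 0.5
gripper_force: 0.0
t9.00 pos [ 0.6141 -0.1678  0.0655] yaw 84.85 turn 0.0027 before [-0.0011  0.0022  0.044 ] after [-0.0011  0.0022  0.044 ] w 0.500
```

```bash
python3 -m crank '[{"x":-0.001,"y":0.002,"z":0.02,"turn":0},{"x":0,"y":0,"z":0.016,"turn":0},{"x":0,"y":0,"z":0.006,"turn":0},{"x":0,"y":0,"z":0,"turn":0},{"x":0,"y":0,"z":0,"turn":0}]'
python3 -m crank '[{"x":0,"y":0,"z":0,"turn":0},{"x":0,"y":0,"z":0,"turn":0},{"x":0,"y":0,"z":0,"turn":0},{"x":0,"y":0,"z":0,"turn":0},{"x":0,"y":0,"z":0,"turn":0}]' -1 40
```

```text
clock: 9.42
eef_pos: [0.6159, -0.1697, 0.0252]
tcp_rot: [[0.091, 0.996, 0.001], [0.996, -0.091, -0.0], [-0.0, 0.001, -1.0]]
force: [0.8, -0.9, 0.0]
width: 0.501
gripper_force: 0.0
clock: 9.83
eef_pos: [0.617, -0.1692, 0.0261]
tcp_rot: [[0.09, 0.996, 0.002], [0.996, -0.09, -0.001], [-0.001, 0.002, -1.0]]
force: [-2.1, -0.1, 5.2]
width: 0.0
gripper_force: 3.0
```

```bash
python3 -m crank '[{"x":0,"y":0,"z":-0.02,"turn":0},{"x":0,"y":0,"z":-0.03,"turn":0},{"x":0,"y":0,"z":0,"turn":0},{"x":0,"y":0,"z":0,"turn":0}]' 0
python3 -c "
from h import *;look('w4');to(.6161,-.1691,.0135,84.7)"
```

```text
clock: 10.17
eef_pos: [0.618, -0.1693, 0.0773]
tcp_rot: [[0.09, 0.996, 0.005], [0.996, -0.09, -0.002], [-0.001, 0.005, -1.0]]
force: [0.5, -0.4, -0.6]
width: 0.5
gripper_force: 0.0
t10.22 pos [ 0.617  -0.169   0.0752] yaw 84.83 turn 0.0024 before [-0.0001 -0.001   0.0617] after [-0.0001 -0.001   0.0617] w 0.498
```

View pics/w4.png

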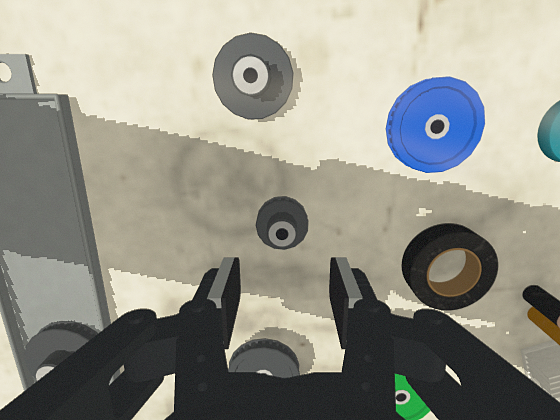

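Pulley 36 still stands at (281,234) and 60 sits in the tray. The grip was too high, because the TCP is at the shut fingertip.

```bash
python3 -c "
from h import *;p=wr('w4',281,234,.026);print(p);to(p[0],p[1],.0135,84.7);print(wr('w4',250,75,.026))"
python3 -m crank '[{"x":0,"y":0,"z":0.03,"turn":0},{"x":0,"y":0,"z":0.022,"turn":0},{"x":0,"y":0,"z":0.009,"turn":0},{"x":0,"y":0,"z":0,"turn":0},{"x":0,"y":0,"z":0,"turn":0},{"x":0,"y":0,"z":0,"turn":0}]'
```

```text
[ 0.6165 -0.1697  0.026 ]
t10.22 pos [ 0.617  -0.169   0.0752] yaw 84.83 turn 0.0024 before [-0.0007 -0.0006  0.0617] after [-0.0007 -0.0006  0.0617] w 0.498
[ 0.6084 -0.0762  0.026 ]
clock: 10.72
eef_pos: [0.6171, -0.1691, 0.0145]
tcp_rot: [[0.09, 0.996, 0.002], [0.996, -0.09, -0.0], [-0.0, 0.002, -1.0]]
force: [-0.0, 0.0, 0.5]
width: 0.497
gripper_force: 0.0
```

```bash
python3 -m crank '[{"x":0,"y":0,"z":0,"turn":0},{"x":0,"y":0,"z":0,"turn":0},{"x":0,"y":0,"z":0,"turn":0},{"x":0,"y":0,"z":0,"turn":0},{"x":0,"y":0,"z":0,"turn":0}]' -1 40
```

```text
clock: 11.13
eef_pos: [0.6175, -0.1693, 0.0153]
tcp_rot: [[0.09, 0.996, 0.003], [0.996, -0.09, -0.001], [-0.001, 0.003, -1.0]]
force: [-0.1, 0.2, 5.3]
width: 0.208
gripper_force: 39.3
```

```bash
python3 -c "
from h import *;to(.4544,-.0939,.07,84.7)"
python3 -m crank '[{"x":0,"y":0,"z":-0.02,"turn":0},{"x":0,"y":0,"z":-0.03,"turn":0},{"x":0.012,"y":-0.0335,"z":0,"turn":0},{"x":0.012,"y":-0.0335,"z":0,"turn":0},{"x":0.012,"y":-0.0335,"z":0,"turn":0},{"x":0.012,"y":-0.0335,"z":0,"turn":0},{"x":0.012,"y":-0.0335,"z":0,"turn":0},{"x":0,"y":0,"z":0,"turn":0},{"x":0,"y":0,"z":0,"turn":0},{"x":0,"y":0,"z":0,"turn":0}]'
python3 -c "
from h import *;to(.4544,-.0939,.0185,84.7)"
```

```text
t11.13 pos [ 0.6175 -0.1693  0.0153] yaw 84.83 turn 0.0022 before [ 0.0603 -0.169  -0.0553] after [ 0.0599 -0.1692 -0.0553] w 0.208
clock: 11.97
eef_pos: [0.4556, -0.0943, 0.0639]
tcp_rot: [[0.09, 0.996, 0.002], [0.996, -0.09, -0.001], [-0.0, 0.002, -1.0]]
force: [0.1, -0.4, -0.1]
width: 0.209
gripper_force: 39.4
t11.97 pos [ 0.4556 -0.0943  0.0639] yaw 84.83 turn 0.0023 before [ 0.0003 -0.0014  0.0454] after [ 0.0003 -0.0014  0.0454] w 0.209
```

```bash
python3 -m crank '[{"x":0,"y":-0.0014,"z":0.02,"turn":0},{"x":0,"y":0,"z":0.016,"turn":0},{"x":0,"y":0,"z":0.007,"turn":0},{"x":0,"y":0,"z":0.002,"turn":0},{"x":0,"y":0,"z":0,"turn":0},{"x":0,"y":0,"z":0,"turn":0}]'
```

```text
clock: 12.47
eef_pos: [0.4545, -0.0943, 0.0187]
tcp_rot: [[0.09, 0.996, 0.0], [0.996, -0.09, -0.0], [-0.0, 0.0, -1.0]]
force: [0.5, -0.1, 0.1]
width: 0.204
gripper_force: 39.4
```

```bash
python3 -m crank '[{"x":0,"y":0,"z":0.001,"turn":0},{"x":0,"y":0,"z":0,"turn":0}]'
python3 -m crank '[{"x":0,"y":0,"z":0,"turn":0},{"x":0,"y":0,"z":0,"turn":0},{"x":0,"y":0,"z":0,"turn":0},{"x":0,"y":0,"z":-0.015,"turn":0},{"x":0,"y":0,"z":-0.03,"turn":0},{"x":0,"y":0,"z":-0.02,"turn":0}]' 0
python3 -c "
from h import *;to(.6084,-.0759,.06,84.7)"
```

```text
clock: 12.63
eef_pos: [0.4543, -0.0942, 0.0178]
tcp_rot: [[0.09, 0.996, 0.001], [0.996, -0.09, -0.0], [-0.0, 0.001, -1.0]]
force: [-0.4, 0.4, -0.2]
width: 0.205
gripper_force: 39.4
clock: 13.13
eef_pos: [0.4535, -0.0939, 0.0838]
tcp_rot: [[0.09, 0.996, 0.0], [0.996, -0.09, -0.0], [-0.0, 0.0, -1.0]]
force: [-0.1, -0.5, 0.8]
width: 0.501
gripper_force: 0.0
t13.13 pos [ 0.4535 -0.0939  0.0838] yaw 84.83 turn 0.0022 before [0.0319 0.1526 0.0238] after [0.0322 0.1525 0.0238] w 0.501
```

```bash
python3 -m crank '[{"x":0.008,"y":0.038,"z":0,"turn":0},{"x":0.008,"y":0.038,"z":0,"turn":0},{"x":0.008,"y":0.038,"z":0,"turn":0},{"x":0.008,"y":0.038,"z":0,"turn":0},{"x":0,"y":0,"z":0.02,"turn":0},{"x":0,"y":0,"z":0,"turn":0},{"x":0,"y":0,"z":0,"turn":0},{"x":0,"y":0,"z":0,"turn":0}]'
python3 -c "
from h import *;look('w5');to(.6084,-.0759,.0145,84.7)"
```

```text
clock: 13.8
eef_pos: [0.607, -0.0759, 0.0627]
tcp_rot: [[0.09, 0.996, -0.001], [0.996, -0.09, -0.0], [-0.0, -0.001, -1.0]]
force: [0.5, 0.3, 0.6]
width: 0.505
gripper_force: 0.0
t13.85 pos [ 0.6074 -0.076   0.0636] yaw 84.81 turn 0.0019 before [0.0002 0.001  0.0491] after [0.0002 0.001  0.0491] w 0.504
```

View pics/w5.png

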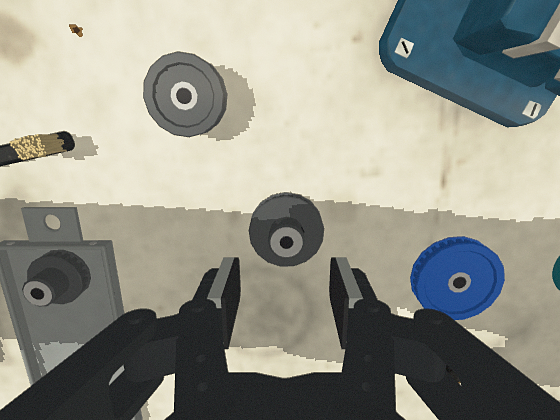

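The 36 stands in the tray at the tab end, hub at (37,293). The 48 hub is at (286,242), between the fingers, and 42 is at (184,96).

```bash
python3 -c "
from h import *;print(wr('w5',286,242,.026),wr('w5',184,96,.026),wr('w5',37,293,.0285))"
python3 -m crank '[{"x":0,"y":0.001,"z":0.025,"turn":0},{"x":0,"y":0,"z":0.017,"turn":0},{"x":0,"y":0,"z":0.007,"turn":0},{"x":0,"y":0,"z":0,"turn":0},{"x":0,"y":0,"z":0,"turn":0}]'
python3 -m crank '[{"x":0,"y":0,"z":0,"turn":0},{"x":0,"y":0,"z":0,"turn":0},{"x":0,"y":0,"z":0,"turn":0},{"x":0,"y":0,"z":0,"turn":0},{"x":0,"y":0,"z":0,"turn":0}]' -1 40
```

```text
[ 0.6084 -0.0757  0.026 ] [0.5637 0.0091 0.026 ] [ 0.4555 -0.0943  0.0285]
clock: 14.27
eef_pos: [0.6088, -0.0761, 0.0146]
tcp_rot: [[0.09, 0.996, 0.001], [0.996, -0.09, -0.0], [-0.0, 0.001, -1.0]]
force: [-0.4, -0.5, 0.7]
width: 0.501
gripper_force: 0.0
clock: 14.68
eef_pos: [0.6099, -0.0761, 0.0156]
tcp_rot: [[0.09, 0.996, 0.003], [0.996, -0.09, -0.001], [-0.0, 0.003, -1.0]]
force: [-0.8, -0.2, 6.9]
width: 0.231
gripper_force: 39.2
```

```bash
python3 -c "
from h import *;to(.4472,-.1716,.07,84.7)"
python3 -m crank '[{"x":0,"y":0,"z":-0.02,"turn":0},{"x":0,"y":0,"z":-0.03,"turn":0},{"x":-0.0219,"y":-0.0308,"z":0,"turn":0},{"x":-0.0219,"y":-0.0308,"z":0,"turn":0},{"x":-0.0219,"y":-0.0308,"z":0,"turn":0},{"x":-0.0219,"y":-0.0308,"z":0,"turn":0},{"x":-0.0219,"y":-0.0308,"z":0,"turn":0},{"x":0,"y":0,"z":0,"turn":0},{"x":0,"y":0,"z":0,"turn":0},{"x":0,"y":0,"z":0,"turn":0}]'
python3 -c "
from h import *;to(.4472,-.1716,.0178,84.7)"
```

```text
t14.68 pos [ 0.6099 -0.0761  0.0156] yaw 84.83 turn 0.0022 before [-0.1098 -0.1533 -0.0548] after [-0.1101 -0.153  -0.0548] w 0.231
clock: 15.52
eef_pos: [0.4461, -0.1711, 0.0638]
tcp_rot: [[0.091, 0.996, 0.002], [0.996, -0.091, -0.0], [-0.0, 0.002, -1.0]]
force: [0.4, 0.7, -0.2]
width: 0.229
gripper_force: 39.6
t15.52 pos [ 0.4461 -0.1711  0.0638] yaw 84.79 turn 0.0015 before [-0.0004  0.0011  0.046 ] after [-0.0004  0.0011  0.046 ] w 0.229
```

```bash
python3 -m crank '[{"x":0,"y":0.001,"z":0.02,"turn":0},{"x":0,"y":0,"z":0.016,"turn":0},{"x":0,"y":0,"z":0.007,"turn":0},{"x":0,"y":0,"z":0.003,"turn":0},{"x":0,"y":0,"z":0,"turn":0},{"x":0,"y":0,"z":0,"turn":0}]'
python3 -m crank '[{"x":0,"y":0,"z":0,"turn":0},{"x":0,"y":0,"z":0,"turn":0},{"x":0,"y":0,"z":0,"turn":0},{"x":0,"y":0,"z":-0.015,"turn":0},{"x":0,"y":0,"z":-0.03,"turn":0},{"x":0,"y":0,"z":-0.02,"turn":0},{"x":0,"y":0,"z":0,"turn":0}]' 0
python3 -c "
from h import *;to(.5636,.0093,.0178,84.7)"
```

```text
clock: 16.02
eef_pos: [0.4475, -0.1706, 0.018]
tcp_rot: [[0.089, 0.996, 0.0], [0.996, -0.089, 0.0], [0.0, 0.0, -1.0]]
force: [-1.2, 1.1, 2.2]
width: 0.224
gripper_force: 40.6
clock: 16.6
eef_pos: [0.449, -0.1722, 0.0875]
tcp_rot: [[0.09, 0.996, 0.007], [0.996, -0.09, -0.004], [-0.003, 0.008, -1.0]]
force: [0.6, -0.7, 1.1]
width: 0.496
gripper_force: 0.0
t16.60 pos [ 0.449  -0.1722  0.0875] yaw 84.83 turn 0.0022 before [0.1913 0.0972 0.07  ] after [0.1915 0.0968 0.07  ] w 0.496
```

```bash
python3 -m crank '[{"x":0.0319,"y":0.0162,"z":0,"turn":0},{"x":0.0319,"y":0.0162,"z":0,"turn":0},{"x":0.0319,"y":0.0162,"z":0,"turn":0},{"x":0.0319,"y":0.0162,"z":0,"turn":0},{"x":0.0319,"y":0.0162,"z":0,"turn":0},{"x":0.0319,"y":0.0162,"z":0,"turn":0},{"x":0,"y":0,"z":0.02,"turn":0},{"x":0,"y":0,"z":0,"turn":0},{"x":0,"y":0,"z":0,"turn":0},{"x":0,"y":0,"z":0,"turn":0}]' 0.5
python3 -c "
from h import *;look('w6');to(.5636,.0093,.009,84.7)"
```

```text
clock: 17.43
eef_pos: [0.5601, 0.01, 0.0621]
tcp_rot: [[0.091, 0.996, -0.001], [0.996, -0.091, -0.0], [-0.0, -0.001, -1.0]]
force: [0.4, -0.9, 0.2]
width: 0.754
gripper_force: 0.0
t17.48 pos [0.5605 0.0098 0.0628] yaw 84.75 turn 0.0009 before [-0.0002  0.0031  0.0538] after [-0.0002  0.0031  0.0538] w 0.749
```

View pics/w6.png

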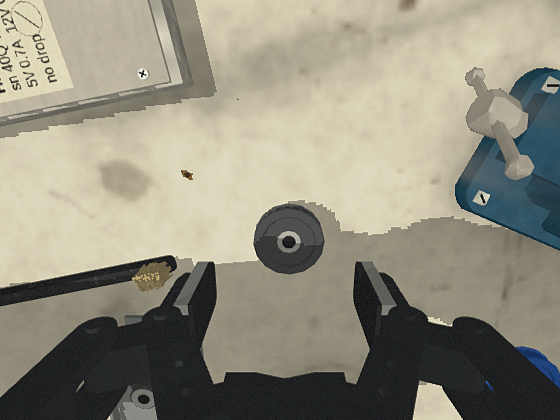

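```bash
python3 -c "
from h import *;p=wr('w6',288,241,.026);print(p);to(p[0],p[1],.009,84.7)
f=np.load('pics/w6.npz')
for u,v in ((175,262),(172,275)): print(f['R'].T@(wr('w6',u,v,.01)-p))"
```

```text
[0.5627 0.011  0.026 ]
t17.48 pos [0.5605 0.0098 0.0628] yaw 84.75 turn 0.0009 before [0.0014 0.0021 0.0538] after [0.0014 0.002  0.0538] w 0.749
[-0.02150302 -0.07272708  0.01608699]
[-0.03080238 -0.07559273  0.01609354]
```

The 42 is at (288,241), centred between the fingers, and the brush is clear at 72 mm.

```bash
python3 -m crank '[{"x":0.001,"y":0.002,"z":0.025,"turn":0},{"x":0,"y":0,"z":0.018,"turn":0},{"x":0,"y":0,"z":0.009,"turn":0},{"x":0,"y":0,"z":0.002,"turn":0},{"x":0,"y":0,"z":0,"turn":0},{"x":0,"y":0,"z":0,"turn":0}]'
python3 -m crank '[{"x":0,"y":0,"z":0,"turn":0},{"x":0,"y":0,"z":0,"turn":0},{"x":0,"y":0,"z":0,"turn":0},{"x":0,"y":0,"z":0,"turn":0},{"x":0,"y":0,"z":0,"turn":0}]' -1 40
python3 -c "
from h import *;to(.451,-.1308,.07,84.7)"
```

```text
clock: 17.98
eef_pos: [0.5634, 0.0111, 0.0097]
tcp_rot: [[0.091, 0.996, 0.002], [0.996, -0.091, -0.0], [0.0, 0.002, -1.0]]
force: [-0.5, 0.6, 0.5]
width: 0.754
gripper_force: 0.0
clock: 18.4
eef_pos: [0.5637, 0.0115, 0.01]
tcp_rot: [[0.09, 0.996, 0.003], [0.996, -0.09, -0.0], [-0.0, 0.003, -1.0]]
force: [-1.6, -0.4, 6.6]
width: 0.46
gripper_force: 40.0
t18.40 pos [0.5637 0.0115 0.01  ] yaw 84.83 turn 0.0023 before [-0.1519 -0.0992 -0.0603] after [-0.1521 -0.0989 -0.0603] w 0.460
```

```bash
python3 -m crank '[{"x":0,"y":0,"z":-0.02,"turn":0},{"x":0,"y":0,"z":-0.04,"turn":0},{"x":-0.0306,"y":-0.0198,"z":0,"turn":0},{"x":-0.0306,"y":-0.0198,"z":0,"turn":0},{"x":-0.0306,"y":-0.0198,"z":0,"turn":0},{"x":-0.0306,"y":-0.0198,"z":0,"turn":0},{"x":-0.0306,"y":-0.0198,"z":0,"turn":0},{"x":0,"y":0,"z":0,"turn":0},{"x":0,"y":0,"z":0,"turn":0},{"x":0,"y":0,"z":0,"turn":0}]'
python3 -c "
from h import *;look('w7');to(.451,-.1308,.0125,84.7)"
```

```text
clock: 19.23
eef_pos: [0.4505, -0.1318, 0.0684]
tcp_rot: [[0.091, 0.996, 0.001], [0.996, -0.091, 0.0], [0.0, 0.001, -1.0]]
force: [0.3, -0.0, -0.3]
width: 0.46
gripper_force: 40.6
t19.28 pos [ 0.4508 -0.1314  0.0684] yaw 84.85 turn 0.0027 before [0.0006 0.0001 0.0559] after [0.0006 0.0001 0.0559] w 0.461
```

View pics/w7.png

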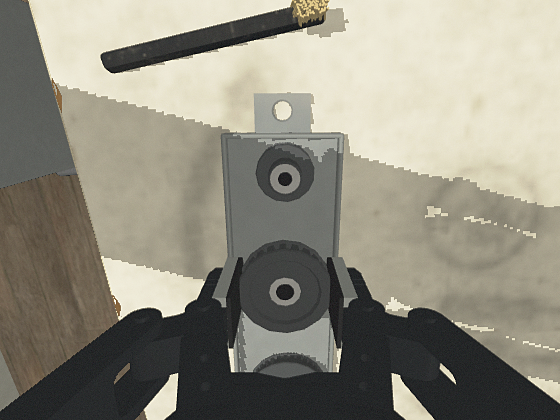

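```bash
python3 -c "
from h import *;a=wr('w7',285,292,.0844);b=wr('w7',285,179,.0285);c=(wr('w7',221,134,.0105)+wr('w7',343,133,.0105))/2;print(a,b,c,(b-a)[1]/.996,(c-b)[1])"
```

```text
[ 0.4511 -0.1326  0.0844] [ 0.4547 -0.095   0.0285] [ 0.45505 -0.0715   0.0105 ] 0.03775100401606425 0.023499999999999993
```

```bash
python3 -m crank '[{"x":0,"y":0,"z":0.02,"turn":0},{"x":0,"y":0,"z":0.02,"turn":0},{"x":0,"y":0,"z":0.01,"turn":0},{"x":0,"y":0,"z":0.004,"turn":0},{"x":0,"y":0,"z":0.002,"turn":0},{"x":0,"y":0,"z":0,"turn":0},{"x":0,"y":0,"z":0,"turn":0}]'
```

```text
clock: 19.87
eef_pos: [0.4511, -0.1315, 0.0129]
tcp_rot: [[0.089, 0.996, 0.001], [0.996, -0.089, -0.0], [-0.0, 0.001, -1.0]]
force: [-1.0, 1.3, -0.1]
width: 0.457
gripper_force: 40.7
```

```bash
python3 -m crank '[{"x":0,"y":0,"z":0.0005,"turn":0},{"x":0,"y":0,"z":0,"turn":0}]'
python3 -m crank '[{"x":0,"y":0,"z":0,"turn":0},{"x":0,"y":0,"z":0,"turn":0},{"x":0,"y":0,"z":0,"turn":0},{"x":0,"y":0,"z":-0.015,"turn":0},{"x":0,"y":0,"z":-0.03,"turn":0},{"x":0,"y":0,"z":-0.03,"turn":0},{"x":0,"y":0,"z":0,"turn":0}]' 0.4
python3 -c "
from h import *;to(.5928,-.2797,.07,84.7)"
```

```text
clock: 20.03
eef_pos: [0.451, -0.1318, 0.0125]
tcp_rot: [[0.09, 0.996, 0.001], [0.996, -0.09, -0.0], [-0.0, 0.001, -1.0]]
force: [0.4, 1.8, 1.8]
width: 0.459
gripper_force: 40.8
clock: 20.62
eef_pos: [0.4531, -0.133, 0.0934]
tcp_rot: [[0.09, 0.996, 0.009], [0.996, -0.09, -0.004], [-0.003, 0.01, -1.0]]
force: [1.5, 0.7, 1.1]
width: 0.701
gripper_force: 0.0
t20.62 pos [ 0.4531 -0.133   0.0934] yaw 84.82 turn 0.0020 before [-0.1334  0.1521  0.0252] after [-0.1331  0.1524  0.0252] w 0.701
```

```bash
python3 -m crank '[{"x":-0.0267,"y":0.0304,"z":0,"turn":0},{"x":-0.0267,"y":0.0304,"z":0,"turn":0},{"x":-0.0267,"y":0.0304,"z":0,"turn":0},{"x":-0.0267,"y":0.0304,"z":0,"turn":0},{"x":-0.0267,"y":0.0304,"z":0,"turn":0},{"x":0,"y":0,"z":0.015,"turn":0},{"x":0,"y":0,"z":0,"turn":0},{"x":0,"y":0,"z":0,"turn":0},{"x":0,"y":0,"z":0,"turn":0}]' 0.8
python3 -c "
from h import *;look('w8');to(.5928,-.2797,.008,84.7)"
```

```text
clock: 21.37
eef_pos: [0.5892, -0.2779, 0.0722]
tcp_rot: [[0.09, 0.996, -0.0], [0.996, -0.09, 0.0], [0.0, -0.0, -1.0]]
force: [0.4, 0.1, 0.4]
width: 0.9
gripper_force: 0.0
t21.42 pos [ 0.5895 -0.2778  0.0731] yaw 84.87 turn 0.0029 before [-0.0015  0.0034  0.0651] after [-0.0015  0.0034  0.0651] w 0.894
```

View pics/w8.png

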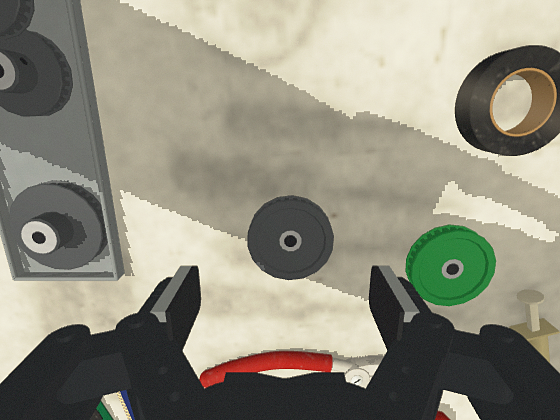

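The 54 is at (290,241), centred. The green decoy (453,268), the tray and the pliers are all clear of the fingers.

```bash
python3 -c "
from h import *;p=wr('w8',290,241,.026);print(p,wr('w8',39,237,.0285));to(p[0],p[1],.008,84.7)"
```

```text
[ 0.5928 -0.2813  0.026 ] [ 0.4423 -0.2641  0.0285]
t21.42 pos [ 0.5895 -0.2778  0.0731] yaw 84.87 turn 0.0029 before [-0.0031  0.0035  0.0651] after [-0.0031  0.0035  0.0651] w 0.894
```

```bash
python3 -m crank '[{"x":-0.003,"y":0.0025,"z":0.03,"turn":0},{"x":0,"y":0,"z":0.02,"turn":0},{"x":0,"y":0,"z":0.01,"turn":0},{"x":0,"y":0,"z":0.005,"turn":0},{"x":0,"y":0,"z":0,"turn":0},{"x":0,"y":0,"z":0,"turn":0}]'
python3 -m crank '[{"x":0,"y":0,"z":0,"turn":0},{"x":0,"y":0,"z":0,"turn":0},{"x":0,"y":0,"z":0,"turn":0},{"x":0,"y":0,"z":0,"turn":0},{"x":0,"y":0,"z":0,"turn":0}]' -1 40
python3 -c "
from h import *;to(.4431,-.2164,.07,84.7)"
```

```text
clock: 21.92
eef_pos: [0.5924, -0.2818, 0.0085]
tcp_rot: [[0.09, 0.996, 0.002], [0.996, -0.09, -0.001], [-0.001, 0.002, -1.0]]
force: [1.0, -0.7, 0.6]
width: 0.9
gripper_force: 0.0
clock: 22.33
eef_pos: [0.593, -0.2823, 0.009]
tcp_rot: [[0.09, 0.996, 0.003], [0.996, -0.09, -0.001], [-0.001, 0.003, -1.0]]
force: [-0.4, 0.9, 6.3]
width: 0.6
gripper_force: 41.7
t22.33 pos [ 0.593  -0.2823  0.009 ] yaw 84.83 turn 0.0022 before [ 0.052  -0.155  -0.0615] after [ 0.0517 -0.1551 -0.0615] w 0.600
```

```bash
python3 -m crank '[{"x":0,"y":0,"z":-0.02,"turn":0},{"x":0,"y":0,"z":-0.04,"turn":0},{"x":0.0128,"y":-0.0388,"z":0,"turn":0},{"x":0.0128,"y":-0.0388,"z":0,"turn":0},{"x":0.0128,"y":-0.0388,"z":0,"turn":0},{"x":0.0128,"y":-0.0388,"z":0,"turn":0},{"x":0,"y":0,"z":0,"turn":0},{"x":0,"y":0,"z":0,"turn":0},{"x":0,"y":0,"z":0,"turn":0}]'
python3 -c "
from h import *;look('w9');to(.4431,-.2174,.0115,84.7)"
```

```text
clock: 23.08
eef_pos: [0.4425, -0.2171, 0.0676]
tcp_rot: [[0.09, 0.996, 0.002], [0.996, -0.09, -0.001], [-0.001, 0.002, -1.0]]
force: [0.1, -0.2, -0.2]
width: 0.601
gripper_force: 42.1
t23.13 pos [ 0.4431 -0.2174  0.0678] yaw 84.83 turn 0.0022 before [ 0.0001 -0.0001  0.0563] after [ 0.0001 -0.0001  0.0563] w 0.601
```

View pics/w9.png

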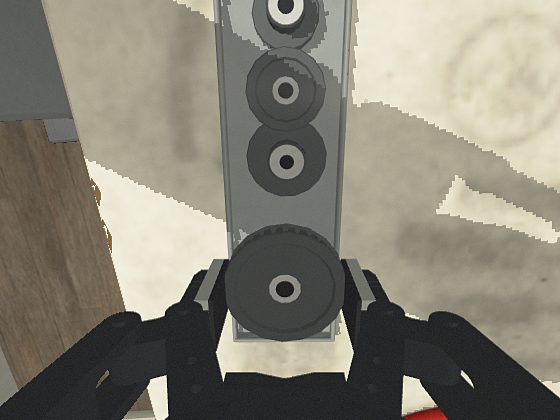

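```bash
python3 -c "
from h import *
for a in ((285,289,.0848),(287,162,.0285),(286,90,.0285),(286,8,.0285)): print(wr('w9',*a))"
python3 -m crank '[{"x":0,"y":0,"z":0.02,"turn":0},{"x":0,"y":0,"z":0.02,"turn":0},{"x":0,"y":0,"z":0.01,"turn":0},{"x":0,"y":0,"z":0.004,"turn":0},{"x":0,"y":0,"z":0.002,"turn":0},{"x":0,"y":0,"z":0,"turn":0},{"x":0,"y":0,"z":0,"turn":0}]'
```

```text
[ 0.4433 -0.2157  0.0848]
[ 0.4486 -0.1709  0.0285]
[ 0.4514 -0.1338  0.0285]
[ 0.4546 -0.0969  0.0285]
clock: 23.72
eef_pos: [0.443, -0.2173, 0.0115]
tcp_rot: [[0.09, 0.996, 0.001], [0.996, -0.09, -0.001], [-0.0, 0.001, -1.0]]
force: [0.3, 0.1, 0.8]
width: 0.596
gripper_force: 42.2
```

Down at tray height. I'll release, lift and look.

```bash
python3 -m crank '[{"x":0,"y":0,"z":0,"turn":0},{"x":0,"y":0,"z":0,"turn":0},{"x":0,"y":0,"z":0,"turn":0},{"x":0,"y":0,"z":-0.015,"turn":0},{"x":0,"y":0,"z":-0.03,"turn":0},{"x":0.02,"y":0,"z":-0.035,"turn":0},{"x":0.03,"y":0,"z":-0.02,"turn":0},{"x":0,"y":0,"z":0,"turn":0},{"x":0,"y":0,"z":0,"turn":0}]' 0.7
python3 -m crank '[{"x":0.03,"y":0,"z":-0.03,"turn":0},{"x":0.03,"y":0,"z":-0.03,"turn":0},{"x":0,"y":0,"z":0,"turn":0},{"x":0,"y":0,"z":0,"turn":0},{"x":0,"y":0,"z":0,"turn":0}]'
python3 -c "
from h import *;look('w10');
im=cv2.imread('pics/w10.png');cv2.imwrite('pics/w10b.png',cv2.resize(im[100:400,120:440],None,fx=2,fy=2,interpolation=cv2.INTER_CUBIC))
im=imaging.snapshot('scene')[:,:,::-1];cv2.imwrite('pics/s2.png',cv2.resize(im[135:305,195:405],None,fx=3.5,fy=3.5,interpolation=cv2.INTER_CUBIC))"
```

```text
clock: 24.47
eef_pos: [0.4476, -0.1666, 0.1127]
tcp_rot: [[0.088, 0.996, 0.004], [0.996, -0.088, -0.002], [-0.001, 0.004, -1.0]]
force: [0.0, -0.6, -0.3]
width: 0.85
gripper_force: 0.0
clock: 24.88
eef_pos: [0.4514, -0.1088, 0.1681]
tcp_rot: [[0.09, 0.996, -0.002], [0.996, -0.09, -0.0], [-0.0, -0.002, -1.0]]
force: [-0.5, -0.6, -0.3]
width: 0.852
gripper_force: 0.0
```

View pics/w10b.png

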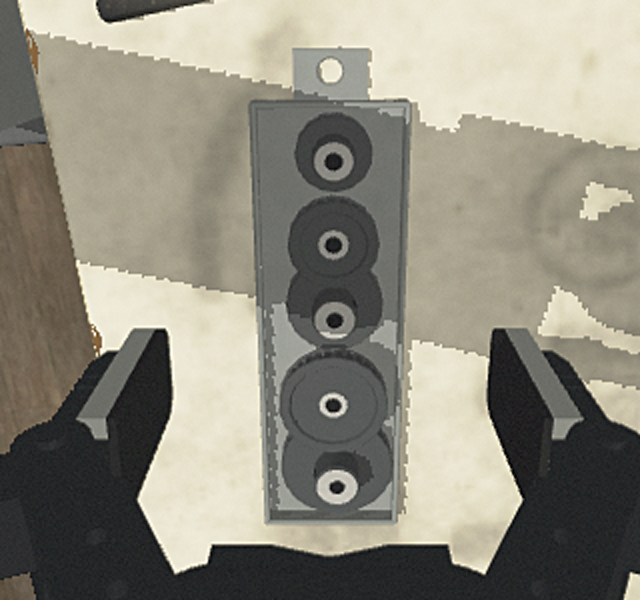

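View pics/s2.png

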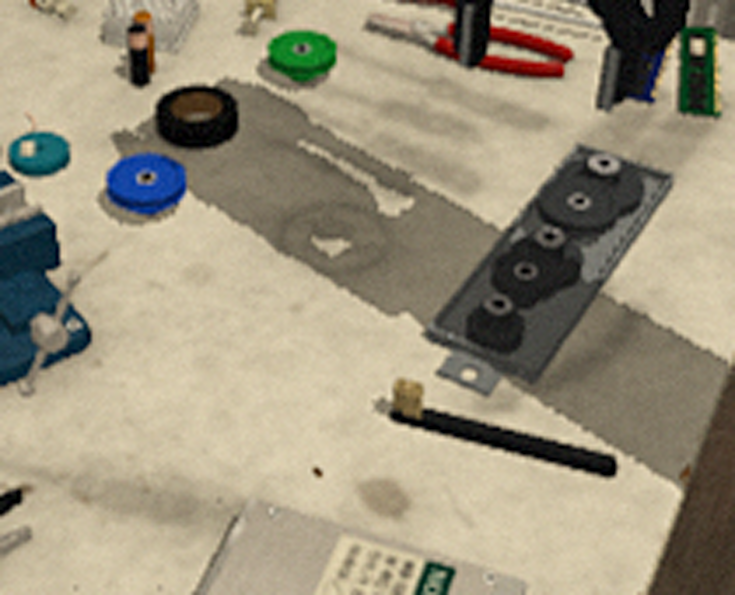

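All five sit in the tray in order, with hubs at crop (334,161), (333,244), (334,320), (333,405) and (337,487). The other things on the bench haven't moved. One numeric check before handing in.

```bash
python3 - <<'E'
from h import *
w=lambda u,v,z: wr('w10',120+(u+.5)/2-.5,100+(v+.5)/2-.5,z)[:2]
t=(w(250,102,.0105)+w(411,103,.0105))/2;b=(w(265,523,.0105)+w(397,522,.0105))/2;c=(t+b)/2;L=np.linalg.norm(t-b);d=(t-b)/L
print(L)
for n,u,v in ((36,334,161),(42,333,244),(48,334,320),(54,333,405),(60,337,487)):
    q=w(u,v,.0285)-c; print(n,'y',(q@d).round(4),'x',(q@[d[1],-d[0]]).round(4))
E
```

```text
0.23089851125548644
36 y 0.0925 x 0.0014
42 y 0.0544 x 0.001
48 y 0.0167 x 0.0015
54 y -0.029 x 0.001
60 y -0.0771 x 0.0031
```

All within limits.

```bash
python3 -c "
from station import workorder;print(workorder.finish_job())"
```

```text
the job is handed in; nothing more can be done
None
```

All five pulleys stand in the tray in order from the tab end (36, 42, 48, 54, 60), same way up as before; my last camera check put all five inside the position limits, and I handed the job in at about 25 s on the robot's clock, without seeing the judge's result.

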